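# Hang the teether basket in the steriliser and hold the run switch

### The job

Hang the white basket, with the blue teether in it, by its handle on the steriliser's two-pronged hook so that it hangs freely from both prongs, and let go of it. Then press the yellow hold-to-run plunger of the grey switch box half way, 10 mm down (give or take 3 mm) of its 20 mm travel, never to the bottom, and finish while still holding it there with the robot: do not release it. Leave the cream jar, the hairbrush and the duck where they are.

Things in the scene. Friction and masses are not known exactly. Their poses are not given: they have to be found in the camera images.
- basket: White open basket 80 (x) by 124 (y) by 50 mm high, walls 4 mm, about 0.16 kg, loose on the dresser. Rigid grey handle: an upright arch in its y-z plane, posts at y +-62 mm and a straight level top bar along y, 10 mm in diameter, centreline 135 mm above the origin. Origin: centre of the underside; z up.
- basket_grip (a point): Middle of the handle's top bar (on its centreline), 135 mm above the basket's underside. Best gripped here from above with the fingers closing along the basket's x, between the places where the prongs will go. Axes as the basket's.
- teether: Blue teether, a ring about 60 mm across with three knobs, 18 mm thick, 40 g, lying loose in the basket. Origin: centre of its underside.
- steriliser: Fixed, white. Base x -50 to 120, y +-55, 20 mm high, violet window. Post at x 91-107 mm with a 90 mm wide cross-piece, top 210 mm. Two 8 mm steel prongs at y +-36 mm slope from it (z 195 mm) down to the seat (x 0, centreline z 180 mm), then up to open tips (x -28 mm, tops 209 mm). Origin: on the dresser under the seat's middle; z up; -x, the open side, towards the robot.
- hook_seat (a point): Point midway between the low points of the two prongs, 189 mm above the dresser: where the middle of the basket's handle bar (centreline) comes to lie when hung, with the bar along the y axis (either way round). Axes as the steriliser's. Between the prongs all is open for the fingers.
- switch: Fixed grey switch box 100 x 100 x 50 mm with a black collar on top (top 54 mm high), carrying the plunger at its centre. Origin: centre of the underside; z up.
- plunger_top (a point): Centre of the flat top of the yellow plunger cap (46 mm diameter, 10 mm thick), over the middle of the switch box; 85 mm above the dresser when released, 75 mm when half way, 65 mm at the bottom. It goes down with the plunger.
- plunger (a joint): Travel of the plunger, m: 0 released, 0.010 half way, 0.020 at the bottom. It moves straight down against a spring: about 2 N to start, about 6 N at half way, 10 N at the bottom; it springs back when released.
- jar: Blue cream jar with a white cap, 64 mm diameter, 50 mm high, beyond the basket or switch; to be left alone. Origin: centre of the underside.
- hairbrush: Bamboo hairbrush lying bristles down, about 175 mm long (its y), 50 mm wide, 32 mm high; to be left alone. Origin: under its middle.
- duck: Small green plastic duck, about 62 mm across, 63 mm high, near the robot in front of the steriliser; to be left alone. Origin: centre of the underside.
Not all that is in view belongs to the job. What is shaped like the steriliser but red is not meant. What is shaped like the basket but pink is not meant.

How it is judged:
On the way, in this order (a step that is already met when the one before it is completed fails the run):
1. the basket, teether inside, hangs by its handle from the hook, at rest and let go (x of basket_grip in the frame of hook_seat between -0.03 and 0.06 m and y of basket_grip in the frame of hook_seat between -0.03 and 0.03 m and z of basket_grip in the frame of hook_seat between -0.015 and 0.02 m and angle between basket's own z axis and vertical below 0.35 rad and contact force between basket and steriliser above 0.4 N and contact force between each of the fingers, the arm and basket below 0.1 N and linear speed of basket below 0.06 m/s and distance between teether and basket below 0.06 m), for 0.3 s.
2. the robot holds the plunger half way (value of joint plunger between 0.0065 and 0.0135 m and contact force between any of the fingers, the arm and switch above 1 N), for 0.5 s.
At the end, for the whole second after the job is handed in: Basket at rest on both prongs: bar middle within 30 mm sideways, -30/+60 mm along x, -15/+20 mm in height of hook_seat, tilt under 0.35 rad, touched by no part of the robot, teether inside; and the robot still holds the plunger steady between 6.5 and 13.5 mm (all of step 1 and all of step 2 and velocity of joint plunger between -0.01 and 0.01 m/s); the arm keeps its last pose, push and grip.
It fails at once if the plunger is pushed to the bottom (18.5 mm or more) (value of joint plunger above 0.0185 m).
It fails at once if the teether falls out of the basket (distance between teether and basket above 0.09 m).
It fails at once if the jar, hairbrush or duck is moved more than 30 mm (distance of any of jar, hairbrush, duck from where it was at the start of the episode above 0.03 m).
It also fails if it takes over 56 s, if anything falls off the work surface, if the arm or the gripper's body presses on something with over 40 N, if the wrist force passes 120 N, or if a joint passes its speed limit or range.

### The arm

A 6-joint arm with a two-finger parallel gripper is mounted at the origin on the work surface. World frame = base frame: x ahead of the robot, y to its left, z up, the work surface at z = 0. Lengths are in m, angles in rad, forces in N, time in s.
With the tool pointing down it reaches from about 0.375 to 0.9 m from the base axis. Payload 3.1 kg.
Tool frame: the origin (TCP) lies at the very end of the fingers, on their centre line; the grasp point (between the pads) lies robot.grasp_offset behind it (robot.grasp_offset is the distance from the TCP to the grasp point, in m); z points along the fingers, y is the direction in which the jaws open and shut (so a half turn about z gives the same grasp; the last joint's range is limited). The gripper opens to 87 mm and grips with 3 to 60 N. Pads are 19 mm wide; open, the fingers measure 117 mm over their backs; the gripper's body (75 mm by 190 mm) begins 51 mm behind the grasp point.
Start: joints at [1.101, 0.527, 1.433, -0, 1.181, -0.178], TCP at [0.179, 0.599, 0.223] pointing down, gripper open.
Joint ranges: [-3.08, 3.08], [-0.75, 2.2], [0.22, 2.44], [-1.43, 4.57], [0, 2.65], [-2.85, 2.85]. Speed limits (rad/s): [2.79, 2.79, 3.14, 3.14, 3.14, 3.14].

### API

Orientations are given as a unit quaternion [x, y, z, w].
In Python, from rig import robot gives the robot as it stands.
- The arm moves only by the tool drive_tool, never from a script. Its argument "targets" is one flat list of numbers, 6 for each row, row after row: the shift along the tool's x, y, z in cm, then the turn, a rotation vector about the tool's x, y, z in degrees. A call has 1 to 12 rows; each row is the pose to reach, as a shift and turn from the pose commanded when the call began, along the tool's axes at that moment; what a row does not reach only later rows make up. A row lasts 1/12 s, in which the tool goes at most 41.7 mm and 7.16 degrees, less where a joint would pass 70% of its speed; a pose out of reach is approached as far as the arm can. A call with a gripper value outside its range is refused whole. "grip" is the gripper command: -1 is fully open, 1 is shut, values between are in proportion, set as the call begins (left out, the last holds). The fingers move at their own pace and stop on an object; "squeeze" is the grip in N (left out, the last holds). Time passes only in rows, so rows that repeat a pose let the fingers close. It gives the time, the measured TCP pose, the force and the opening at its end, in the units of the state.
- robot.get_obs(): the state, without advancing time (a new reading comes with each control period).
- robot.camera(name): name is "scene" or "top"; returns (picture, depth): 400x640x3 uint8, red, green, blue; 400x640 float32, m along the optical axis (not along the pixel's ray), 0 where there is no reading.
- robot.calibration(name): a dict with "mtx" (3x3 intrinsics, pixels), "R" (3x3) and "t" (3): a world point X has camera coordinates R X + t. Camera axes: x right, y down, z forward; pixel columns grow to the right and rows downward; lengths in m; the calibration is good to about 2 mm. A picture is of the moment at which its call begins. calibration takes no time and is no camera call.
- robot.hand_in(): hands the job in, once; it reports no verdict.
The state is a dict: "time": time; "q": joint angles; "joint_velocities": joint speeds; "joint_torque": joint torques, N m; "position": TCP position; "tool_rot": TCP orientation; "ft_force": force on the tool from outside, world axes, zero at the start; "moment": the same for the moment, N m; "grip_width": finger opening in m.
Only numpy, scipy, OpenCV 4.12 (cv2) and the standard library are available. Lean on these libraries where they do the work, as an engineer would, in place of code of your own. Each camera call takes 0.05 s, during which the arm holds its last target.

## Working session

There is one attempt and no reset: what is moved stays moved. The work goes in short steps, Python scripts to look and compute and a tool call to move; the robot and the scene stay as the last step left them, time stands still between calls to the robot, and variables do not carry over. Pictures are saved under pics/ and viewed, and the job is handed in when it is done.

Besides the shell and the picture viewer there is one more tool, called after "Emit:" as name(argument=value, ...), one argument or row to a line, values as JSON. drive_tool: Moves the arm, as the interface text tells. Its arguments: {"type":"object","properties":{"targets":{"type":"array","items":{"type":"number"}},"grip":{"type":"number"},"squeeze":{"type":"number"}},"required":["targets"]}

```bash
mkdir -p pics; ls
python3 - <<'E'
from rig import robot
import numpy as np, cv2
o=robot.get_obs();print(o, robot.grasp_offset)
for n in("scene","top"):
    p,d=robot.camera(n);c=robot.calibration(n)
    np.savez(f"{n}0.npz",p=p,d=d,**c);cv2.imwrite(f"pics/{n}0.png",p[...,::-1]);print(n,c)
E
```

```text
pics
{'time': 0.0, 'q': array([ 1.10151282e+00,  5.28467477e-01,  1.43391124e+00, -4.25450000e-06,
        1.18137732e+00, -1.78498851e-01]), 'joint_velocities': array([-0.00097217,  0.00234733, -0.00034376,  0.00037009,  0.00014899,
        0.00157368]), 'joint_torque': array([-1.12103808e-03, -4.40051258e+01, -1.76586288e+01,  6.31954707e-02,
        5.82730584e-02, -1.60186328e-04]), 'position': array([0.17882527, 0.59810569, 0.22156798]), 'tool_rot': array([ 1.44879743e-01,  9.89448680e-01, -1.02607309e-03, -3.42391598e-04]), 'ft_force': array([ 0.08006001, -0.29358541, -0.74971621]), 'moment': array([-0.00442528, -0.00860307, -0.03569975]), 'grip_width': 0.08702614948300345} 0.0187
scene {'mtx': array([[495.38987222,   0.        , 317.13370636],
       [  0.        , 495.38987222, 195.97063883],
       [  0.        ,   0.        ,   1.        ]]), 'R': array([[ 0.87253002,  0.48855915,  0.00114876],
       [ 0.35615009, -0.63444429, -0.68603029],
       [-0.33443755,  0.59899115, -0.72757208]]), 't': array([-0.45717769, -0.07768096,  1.63450303])}
top {'mtx': array([[469.11362815,   0.        , 314.97524182],
       [  0.        , 469.11362815, 196.4262492 ],
       [  0.        ,   0.        ,   1.        ]]), 'R': array([[ 1.88531321e-02, -9.99821287e-01,  1.39786694e-03],
       [-9.92752889e-01, -1.88857758e-02, -1.18680360e-01],
       [ 1.18685550e-01,  8.49760065e-04, -9.92931527e-01]]), 't': array([1.18286787e-03, 5.10922919e-01, 1.37351102e+00])}
```

View pics/scene0.png

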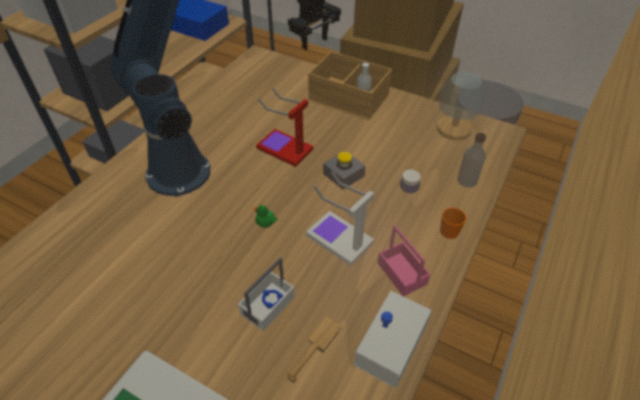

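View pics/top0.png

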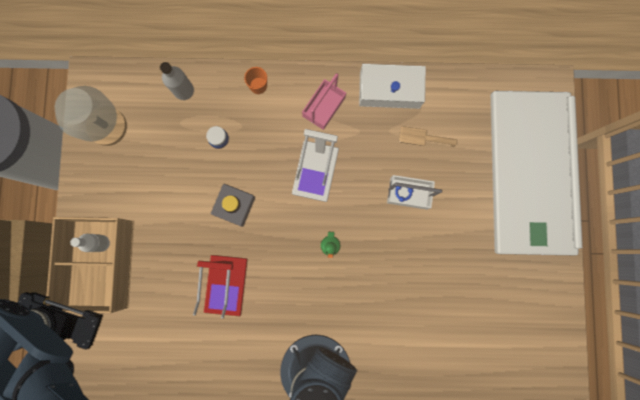

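Candidates:
- **Baskets:** white with blue ring at top (412,192) / scene (267,300), and pink at top (325,100). I take the white one with the teether.
- **Hooks:** white at top (316,165) / scene (340,235), and red at top (225,285). I take the white one.

I'll confirm both in enlarged crops.

```bash
cat > h.py <<'E'
import numpy as np, cv2
def load(n): return dict(np.load(n+".npz"))
def cloud(D):
    h,w=D['d'].shape;v,u=np.mgrid[:h,:w];K=D['mtx'];z=D['d']
    P=np.stack([(u-K[0,2])/K[0,0]*z,(v-K[1,2])/K[1,1]*z,z],-1)
    return (P-D['t'])@D['R']
def ray(D,u,v,h):
    K=D['mtx'];r=np.array([(u-K[0,2])/K[0,0],(v-K[1,2])/K[1,1],1])
    d=D['R'].T@r;c=-D['R'].T@D['t'];return c+d*(h-c[2])/d[2]
def proj(D,X):
    p=D['mtx']@(D['R']@np.array(X)+D['t']);return p[:2]/p[2]
E
python3 - <<'E'
from h import *
S=load('scene0');T=load('top0')
def crop(D,x,y,w,h,s): return cv2.resize(D['p'][y:y+h,x:x+w,::-1],None,fx=s,fy=s,interpolation=cv2.INTER_CUBIC)
a=crop(S,210,160,200,180,4);cv2.imwrite('pics/c1.png',a[:600])
cv2.imwrite('pics/c2.png',crop(T,280,120,170,100,4.5))
for D,n in((S,'s'),(T,'t')):
    P=cloud(D); print(n,'table z', np.median(P[(D['d']>0)&(abs(P[...,2])<.02)][:,2]))
P=cloud(T)
for u,v in((412,192),(400,185),(312,182),(231,204),(240,215),(415,187),(320,135)):print(u,v,P[v,u].round(4))
E
```

```text
s table z -4.4432076297716345e-05
t table z 0.0003424303534382221
412 192 [ 0.5314 -0.2823  0.0175]
400 185 [ 0.5342 -0.224   0.1391]
312 182 [0.5557 0.0207 0.0209]
231 204 [0.4777 0.251  0.0867]
240 215 [0.4494 0.23   0.0493]
415 187 [ 0.5289 -0.2648  0.1421]
320 135 [6.526e-01 5.000e-04 2.134e-01]
```

View pics/c1.png

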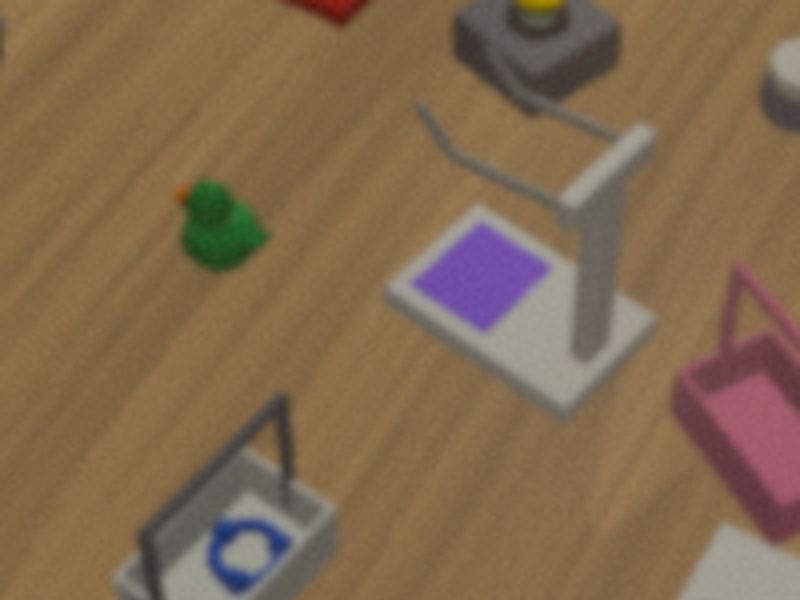

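View pics/c2.png

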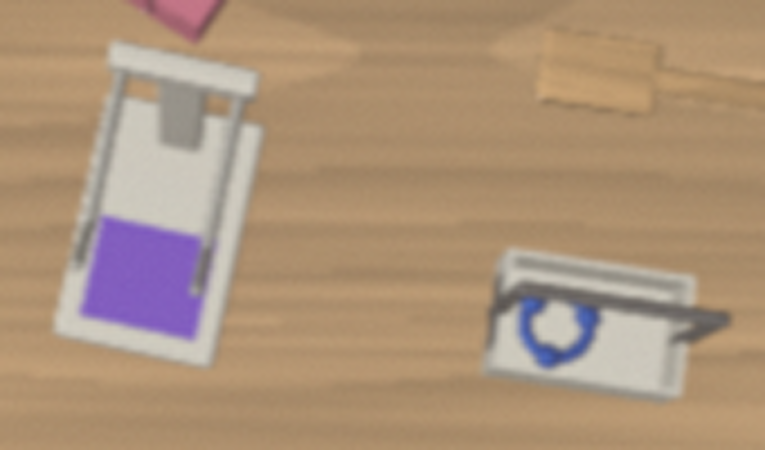

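The crops confirm it: the white basket holds the blue ring (top crop 560,330), and the white hook with the violet window is in the top crop at (160,200). Next I measure poses from both depth clouds.

Run:
```python
from h import *
def box(p):
    c,s,a=cv2.minAreaRect((p[:,:2]*1000).astype(np.float32));return np.round(c,1),np.round(s,1),round(a,2)
for n in('scene0','top0'):
    D=load(n);P=cloud(D);ok=D['d']>0
    def sel(x0,x1,y0,y1,z0,z1): 
        m=ok&(P[...,0]>x0)&(P[...,0]<x1)&(P[...,1]>y0)&(P[...,1]<y1)&(P[...,2]>z0)&(P[...,2]<z1);return P[m]
    def line(p):
        c=p.mean(0);v=np.linalg.svd(p-c)[2][0];v=v*np.sign(v[1]);t=(p-c)@v;mid=c+v*(np.percentile(t,1)+np.percentile(t,99))/2
        return mid.round(4),'yaw of y axis off world y deg',round(np.degrees(np.arctan2(-v[0],v[1])),2),'len',np.ptp(t).round(4)
    print(n)
    p=sel(.4,.65,-.37,-.15,.125,.155);print('bar',len(p),line(p))
    p=sel(.4,.65,-.37,-.15,.03,.06);print('rim',len(p),box(p))
    p=sel(.45,.75,-.1,.1,.012,.028);print('base',len(p),box(p))
    p=sel(.45,.75,-.1,.1,.2,.22);p2=p[p[:,0]>.6];print('cross',len(p2),box(p2),line(p2))
    p=sel(.45,.75,-.1,.1,.165,.225);
    for s in (1,-1):
        q=p[(p[:,0]<.62)]; 
    print('prongs',len(q),q[np.argsort(q[:,0])][::max(1,len(q)//25)].round(3).tolist())
    p=sel(.35,.6,.15,.35,.04,.052);print('sw',len(p),box(p))
    hsv=cv2.cvtColor(D['p'],cv2.COLOR_RGB2HSV);m=ok&(hsv[...,0]>20)&(hsv[...,0]<34)&(hsv[...,1]>170)&(P[...,2]>.08)&(P[...,1]>.15)&(P[...,1]<.35)
    p=P[m];print('pl',len(p),p.mean(0),box(p),np.median(p[:,2]))
    m=(hsv[...,0]>100)&(hsv[...,0]<125)&(hsv[...,1]>120)&ok&(P[...,0]>.45)&(P[...,0]<.6)&(P[...,1]>-.35)&(P[...,1]<-.15)
    print('teether',P[m].mean(0).round(3),P[m].min(0).round(3),P[m].max(0).round(3))
    m=(hsv[...,0]>40)&(hsv[...,0]<80)&(hsv[...,1]>120)&ok&(P[...,2]>.02)&(P[...,0]<.6)&(P[...,1]>-.2)
    print('duck',P[m].mean(0).round(3),P[m].min(0).round(3),P[m].max(0).round(3))
```

```text
scene0
bar 210 (array([ 0.5305, -0.2751,  0.1379]), 'yaw of y axis off world y deg', np.float64(-7.37), 'len', np.float64(0.1329))
rim 630 (array([ 529.4, -275.4]), array([131.4,  83.3]), 81.48)
base 1682 (array([629.,   4.]), array([112.8, 248.5]), 78.29)
cross 208 (array([654.7,  -1.1]), array([92. , 18.9]), 78.45) (array([ 0.6557, -0.0016,  0.2085]), 'yaw of y axis off world y deg', np.float64(-11.89), 'len', np.float64(0.092))
prongs 212 [[0.52, -0.01, 0.207], [0.526, -0.011, 0.204], [0.531, -0.014, 0.198], [0.535, 0.056, 0.211], [0.538, -0.011, 0.195], [0.54, 0.058, 0.208], [0.543, -0.014, 0.19], [0.547, -0.014, 0.188], [0.549, 0.059, 0.2], [0.553, 0.058, 0.195], [0.556, 0.053, 0.193], [0.558, -0.019, 0.178], [0.562, -0.015, 0.185], [0.565, 0.052, 0.187], [0.569, -0.022, 0.184], [0.574, 0.048, 0.187], [0.579, -0.024, 0.19], [0.582, -0.019, 0.187], [0.585, -0.025, 0.187], [0.589, -0.028, 0.188], [0.594, -0.025, 0.188], [0.597, -0.025, 0.19], [0.603, 0.044, 0.186], [0.607, -0.028, 0.19], [0.61, -0.023, 0.191], [0.613, -0.029, 0.191], [0.618, 0.043, 0.187]]
sw 430 (array([480.8, 25
[... 1066 characters left out ...]
[0.579, -0.02, 0.193], [0.583, -0.025, 0.187], [0.587, 0.053, 0.185], [0.591, -0.022, 0.19], [0.594, -0.028, 0.188], [0.597, 0.047, 0.193], [0.6, 0.048, 0.189], [0.603, 0.045, 0.188], [0.607, 0.05, 0.184], [0.611, -0.03, 0.195], [0.614, -0.03, 0.194], [0.618, 0.045, 0.195]]
sw 698 (array([481.2, 257.3]), array([101. ,  99.9]), 69.41)
pl 0 [nan nan nan] (array([0., 0.]), array([0., 0.]), 0.0) nan
teether [ 0.525 -0.255  0.019] [ 0.506 -0.279  0.01 ] [ 0.546 -0.234  0.028]
duck [0.168 0.549 0.346] [0.168 0.549 0.346] [0.168 0.549 0.346]<stdin>:22: RuntimeWarning: Mean of empty slice.
  ret = um.true_divide(
  return _methods._mean(a, axis=axis, dtype=dtype,
  ret = ret.dtype.type(ret / rcount)
```

```bash
cat >> h.py <<'E'
from scipy.spatial.transform import Rotation as Ro
def plan(o,pts):
    R=Ro.from_quat(o['tool_rot']);p=np.array(o['position'])
    y=R.as_matrix()[:,1];cur=np.degrees(np.arctan2(y[1],y[0]));print('at',p.round(4),'yawY',cur.round(2),'F',np.round(o['ft_force'],2),'w',round(o['grip_width'],4),'t',o['time'])
    for (x,yy,z,a) in pts:
        s=R.inv().apply(np.array([x,yy,z])-p)*100
        yaw=np.radians(a);G=Ro.from_matrix(np.array([[-np.sin(-yaw)*-1*-1,np.cos(yaw),0],[0,np.sin(yaw),0],[0,0,-1]]) if 0 else np.column_stack([np.cross([np.cos(yaw),np.sin(yaw),0],[0,0,-1]),[np.cos(yaw),np.sin(yaw),0],[0,0,-1]]))
        print(s.round(2),np.degrees((R.inv()*G).as_rotvec()).round(1))
E
python3 - <<'E'
from rig import robot
from h import *
plan(robot.get_obs(),[(.19,.6,.36,73),(.35,.40,.36,30),(.48,0,.36,-8),(.53,-.273,.26,-8),(.53,-.273,.2,-8)])
D=load('top0');P=cloud(D)
m=(D['d']>0)&(P[...,0]>.45)&(P[...,0]<.64)&(abs(P[...,1])<.12)&(P[...,2]>.012)&(P[...,2]<.028)
print(cv2.minAreaRect((P[m][:,:2]*1000).astype(np.float32)))
E
```

```text
at [0.1789 0.5982 0.2217] yawY 73.34 F [-0.26 -0.2  -0.85] w 0.0872 t 0.1
[ -1.01   0.47 -13.83] [-0.1 -0.   0.3]
[-22.07 -14.11 -13.81] [-0.1  0.  43.3]
[-45.99 -48.7  -13.75] [-0.1  0.1 81.3]
[-58.61 -73.4   -3.71] [-0.1  0.1 81.3]
[-58.62 -73.39   2.29] [-0.1  0.1 81.3]
((578.5169067382812, 16.321792602539062), (109.95550537109375, 142.7497100830078), 78.68907165527344)
```

Emit:
drive_tool(
  targets=[0,0,-4,0,0,0,-0.5,0,-8,0,0,0,-1,0.5,-11.5,0,0,3,-2.5,0,-13.8,0,0,9,-5,-2,-13.8,0,0,15,-8.5,-4,-13.8,0,0,21,-12,-6.5,-13.8,0,0,27,-15.5,-9,-13.8,0,0,33,-19,-11.5,-13.8,0,0,38,-22,-14,-13.8,0,0,43.3,-24.5,-17.5,-13.8,0,0,48,-26.5,-20.5,-13.8,0,0,52],
  grip=-0.2,
  squeeze=20,
)

```text
time: 1.1
position: [0.3751, 0.3242, 0.36]
tool_rot: [0.566, 0.825, -0.0, 0.0]
ft_force: [0.4, -0.2, 0.5]
grip_width: 0.0521
```

Run:
```python
from rig import robot
from h import *
o=robot.get_obs();print(o['q'].round(2))
plan(o,[(.45,.1,.34,0),(.5,-.1,.32,-8),(.53,-.273,.24,-8.2)])
```

```text
[ 0.49  0.2   1.55 -0.    1.39  0.12]
at [0.3751 0.3242 0.36  ] yawY 21.09 F [ 0.35 -0.23  0.51] w 0.0521 t 1.1
[-23.62  -1.07   2.01] [-0.   0.  21.1]
[-44.07  -3.6    4.03] [-0.   0.  29.1]
[-61.29  -7.02  12.04] [-0.   0.  29.3]
```

Emit:
drive_tool(
  targets=[-4,0,0,0,0,4,-8,-0.5,0.5,0,0,8,-12,-0.5,1,0,0,12,-16,-0.7,1.5,0,0,16,-20,-1,2,0,0,20,-24,-1.2,2,0,0,24,-28,-1.5,2.5,0,0,28,-32,-2,3,0,0,29.3,-36,-2.5,3,0,0,29.3,-40,-3,3.5,0,0,29.3,-44,-3.6,4,0,0,29.3,-48,-4.4,5,0,0,29.3],
)

```text
time: 2.1
position: [0.5086, -0.1387, 0.311]
tool_rot: [0.755, 0.656, 0.001, 0.001]
ft_force: [1.3, 0.5, 0.2]
grip_width: 0.0523
```

Run:
```python
from rig import robot
from h import *
plan(robot.get_obs(),[(.53,-.273,.22,-8.2)])
```

```text
at [ 0.5086 -0.1387  0.311 ] yawY -7.97 F [1.25 0.47 0.17] w 0.0523 t 2.1
[-13.     3.97   9.11] [0.1 0.  0.2]
```

Emit:
drive_tool(
  targets=[-3,0.9,1.5,0,0,0,-6,1.8,3.5,0,0,0,-9,2.8,5.5,0,0,0,-11.5,3.6,7.5,0,0,0,-13,4,9,0,0,0,-13,4,9.1,0,0,0,-13,4,9.1,0,0,0,-13,4,9.1,0,0,0],
)

```text
time: 2.77
position: [0.5293, -0.2698, 0.2198]
tool_rot: [0.754, 0.656, 0.0, -0.001]
ft_force: [0.5, -0.8, 0.4]
grip_width: 0.0522
```

Run:
```python
from rig import robot
from h import *
n='scene'
p,d=robot.camera(n);c=robot.calibration(n);np.savez("scene1.npz",p=p,d=d,**c)
cv2.imwrite('pics/s1.png',cv2.resize(p[190:350,180:380,::-1],None,fx=3.7,fy=3.7))
plan(robot.get_obs(),[(.53,-.273,.116,-8.2)])
```

```text
at [ 0.5297 -0.2697  0.2204] yawY -7.91 F [ 0.33 -0.16 -0.07] w 0.0522 t 2.8167
[-0.33  0.07 10.44] [ 0.  -0.   0.3]
```

View pics/s1.png

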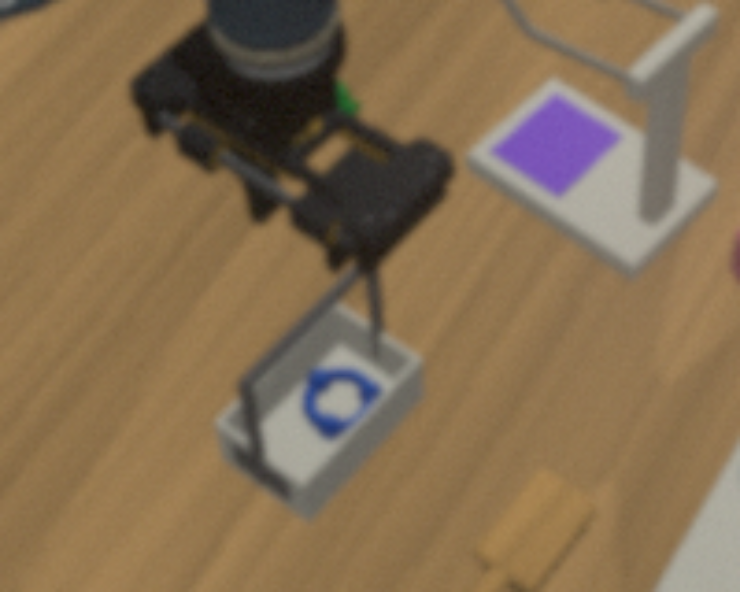

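The gripper is above the handle's middle, with the bar running from (245,385) to (365,265) between the fingers. I descend and close.

Emit:
drive_tool(
  targets=[-0.3,0.1,2,0,0,0,-0.3,0.1,4,0,0,0,-0.3,0.1,6,0,0,0,-0.3,0.1,8,0,0,0,-0.3,0.1,9.5,0,0,0,-0.3,0.1,10.4,0,0,0,-0.3,0.1,10.4,0,0,0,-0.3,0.1,10.4,0,0,0],
)

```text
time: 3.48
position: [0.5306, -0.2733, 0.1165]
tool_rot: [0.754, 0.657, 0.0, 0.0]
ft_force: [0.7, -0.6, 0.8]
grip_width: 0.0524
```

Emit:
drive_tool(
  targets=[0,0,0,0,0,0,0,0,0,0,0,0,0,0,0,0,0,0,0,0,0,0,0,0,0,0,0,0,0,0,0,0,0,0,0,0,0,0,0,0,0,0,0,0,0,0,0,0],
  grip=1,
  squeeze=30,
)

```text
time: 4.15
position: [0.5298, -0.2738, 0.1156]
tool_rot: [0.754, 0.656, -0.0, -0.0]
ft_force: [-0.6, -0.4, -0.1]
grip_width: 0.0087
```

Emit:
drive_tool(
  targets=[0,0,-0.5,0,0,0,0,0,-1.5,0,0,0,0,0,-3,0,0,0,0,0,-4.5,0,0,0,0,0,-6,0,0,0,0,0,-7.5,0,0,0,0,0,-9,0,0,0,0,0,-10,0,0,0,0,0,-10.5,0,0,0,0,0,-10.5,0,0,0],
)

```text
time: 4.98
position: [0.5306, -0.2742, 0.2222]
tool_rot: [0.754, 0.656, 0.0, 0.001]
ft_force: [0.4, 0.3, -1.6]
grip_width: 0.0088
```

```bash
python3 - <<'E'
from rig import robot
from h import *
for n in('scene','top'):
    p,d=robot.camera(n);c=robot.calibration(n);np.savez(n+"2.npz",p=p,d=d,**c)
    a=p[150:350,180:380] if n=='scene' else p[120:320,300:500]
    cv2.imwrite(f'pics/{n}2.png',cv2.resize(a[...,::-1],None,fx=3,fy=3))
seat=np.array([.556,.020]);x=np.array([.98,-.199])
w=seat-.11*x;print(w)
plan(robot.get_obs(),[(.44,-.2,.222,-11.5),(*w,.222,-11.5)])
E
cd pics; python3 -c "
import cv2,numpy as np;cv2.imwrite('b2.png',cv2.resize(np.hstack([cv2.imread('scene2.png'),cv2.imread('top2.png')]),(800,400)))"
```

```text
[0.4482  0.04189]
at [ 0.5297 -0.2735  0.2203] yawY -7.96 F [-0.48  0.12 -3.14] w 0.0085 t 5.0833
[ 6.04 -9.9  -0.16] [-0.  -0.   3.5]
[ 30.11 -12.44  -0.15] [-0.  -0.   3.5]
```

View pics/b2.png

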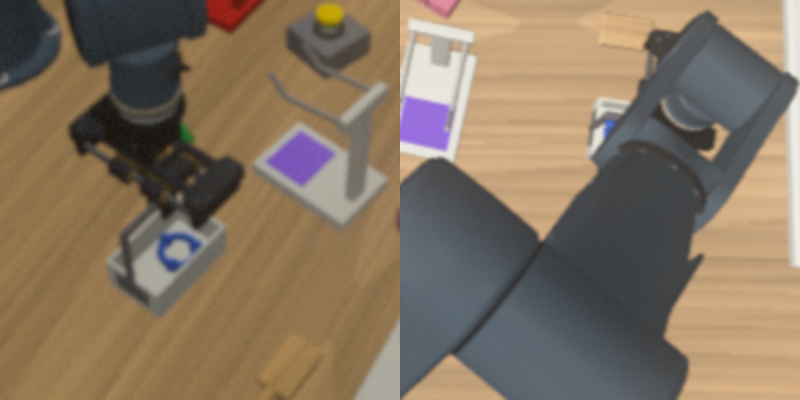

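The basket is held level, with the teether inside at (180,250). I back out and swing round to the hook's open side.

Emit:
drive_tool(
  targets=[0.3,-0.8,0,0,0,0.5,1.2,-2.4,0,0,0,1,2.5,-4.3,-0.2,0,0,1.5,4,-6.3,-0.4,0,0,2,5.5,-8.2,-0.4,0,0,2.5,7.5,-9.9,-0.5,0,0,3,10,-11,-0.5,0,0,3.5,12.5,-11.5,-0.5,0,0,3.5,15,-11.8,-0.5,0,0,3.5,17.5,-12,-0.5,0,0,3.5,20,-12.2,-0.5,0,0,3.5,22.5,-12.4,-0.5,0,0,3.5],
)

```text
time: 6.08
position: [0.437, -0.0323, 0.225]
tool_rot: [0.774, 0.633, -0.001, -0.001]
ft_force: [0.5, -0.3, -2.1]
grip_width: 0.009
```

Emit:
drive_tool(
  targets=[2,0,0,0,0,0,4,0,0,0,0,0,5.8,0,0,0,0,0,7,0,0,0,0,0,7.6,0,0,0,0,0,7.6,0,0,0,0,0,7.6,0,0,0,0,0,7.6,0,0,0,0,0],
)

```text
time: 6.75
position: [0.4531, 0.0401, 0.2253]
tool_rot: [0.774, 0.633, -0.0, -0.0]
ft_force: [0.5, -0.6, -2.0]
grip_width: 0.009
```

Run:
```python
from rig import robot
from h import *
n='scene'
p,d=robot.camera(n);c=robot.calibration(n);np.savez(n+"3.npz",p=p,d=d,**c)
cv2.imwrite('pics/s3.png',cv2.resize(p[130:290,200:400,::-1],None,fx=3.7,fy=3.7))
seat=np.array([.556,.020]);x=np.array([.98,-.199])
plan(robot.get_obs(),[(*(seat-.11*x),.222,-11.5),(*(seat),.222,-11.5),(*(seat),.171,-11.5)])
```

```text
at [0.4532 0.04   0.2255] yawY -11.52 F [-1.07  0.1  -1.49] w 0.0092 t 6.8
[ 0.09 -0.53  0.35] [-0.  0. -0.]
[ 0.1  10.47  0.34] [-0.  0. -0.]
[ 0.1  10.47  5.44] [-0.  0. -0.]
```

View pics/s3.png

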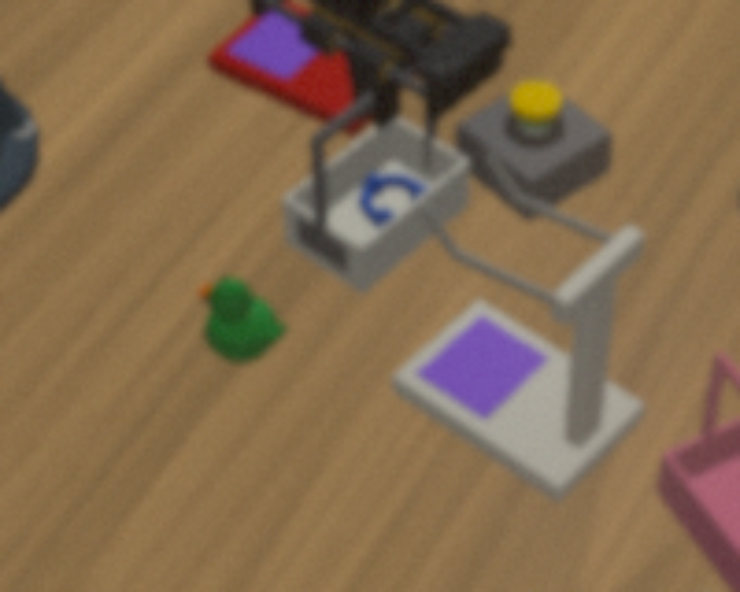

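The basket sits level ahead of the prongs, the nearer tip showing at about (425,210) over its rim. I move in along the hook axis.

Emit:
drive_tool(
  targets=[0.1,1,0,0,0,0,0.1,2.2,0,0,0,0,0.1,3.4,0,0,0,0,0.1,4.6,0,0,0,0,0.1,5.8,0,0,0,0,0.1,7,0,0,0,0,0.1,8.2,0,0,0,0,0.1,9.4,0,0,0,0,0.1,10.3,0,0,0,0,0.1,10.5,0,0,0,0,0.1,10.5,0,0,0,0,0.1,10.5,0,0,0,0],
)

```text
time: 7.8
position: [0.556, 0.0207, 0.2253]
tool_rot: [0.774, 0.633, -0.001, -0.001]
ft_force: [0.3, 0.4, -2.3]
grip_width: 0.009
```

Run:
```python
from rig import robot
from h import *
for n in('scene','top'):
    p,d=robot.camera(n);c=robot.calibration(n);np.savez(n+"4.npz",p=p,d=d,**c)
    a=p[130:290,240:440] if n=='scene' else p[100:260,220:420]
    cv2.imwrite(f'pics/{n}4.png',cv2.resize(a[...,::-1],None,fx=3.5,fy=3.5))
seat=np.array([.556,.020])
plan(robot.get_obs(),[(*(seat),.171,-11.5)])
```

```text
at [0.5557 0.0209 0.2255] yawY -11.46 F [-0.34 -0.08 -1.69] w 0.0092 t 7.9
[-0.09  0.05  5.45] [-0.1  0.   0. ]
```

View pics/scene4.png

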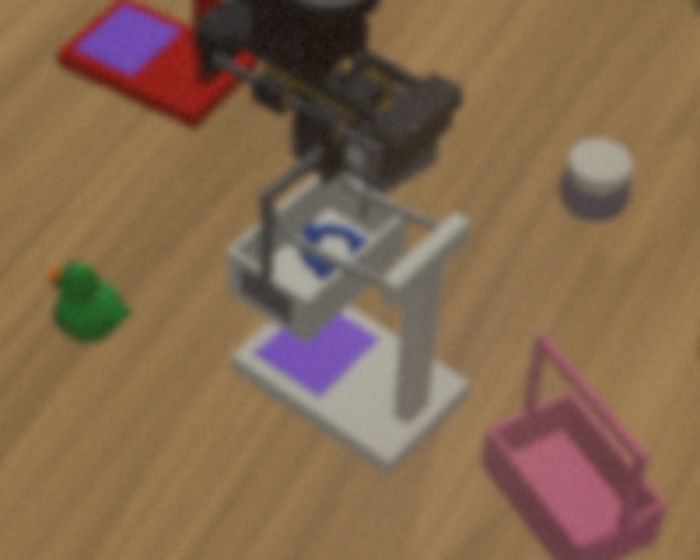

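View pics/top4.png

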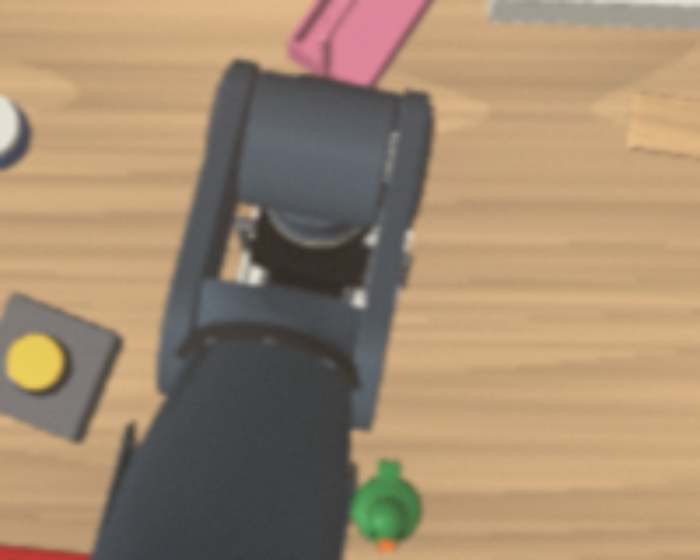

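The near prong runs inside the handle post and under the bar (scene crop 300,250), and everything looks lined up. I lower.

Emit:
drive_tool(
  targets=[0,0,0.6,0,0,0,0,0,1.2,0,0,0,0,0,1.8,0,0,0,0,0,2.4,0,0,0,0,0,3,0,0,0,0,0,3.6,0,0,0,0,0,4.2,0,0,0,0,0,4.6,0,0,0,0,0,4.9,0,0,0,0,0,5.1,0,0,0,0,0,5.1,0,0,0,0,0,5.1,0,0,0],
)

```text
time: 8.9
position: [0.5568, 0.0208, 0.1747]
tool_rot: [0.774, 0.633, 0.0, 0.0]
ft_force: [0.9, 0.4, -1.8]
grip_width: 0.0088
```

Emit:
drive_tool(
  targets=[0,0,0.1,0,0,0,0,0,0.2,0,0,0,0,0,0.3,0,0,0,0,0,0.4,0,0,0,0,0,0.4,0,0,0,0,0,0.4,0,0,0],
)

```text
time: 9.4
position: [0.5579, 0.0206, 0.1714]
tool_rot: [0.774, 0.633, 0.001, 0.001]
ft_force: [2.2, 0.0, 2.1]
grip_width: 0.0089
```

The bar has landed: force in z went from -1.8 to +2.1 N. I look, then open partway.

Run:
```python
from rig import robot
from h import *
n='scene'
p,d=robot.camera(n);cv2.imwrite('pics/s5.png',cv2.resize(p[150:270,260:420,::-1],None,fx=4.5,fy=4.5))
print(robot.get_obs()['ft_force'])
```

```text
[ 1.82531416 -0.49025291  2.44068827]
```

View pics/s5.png

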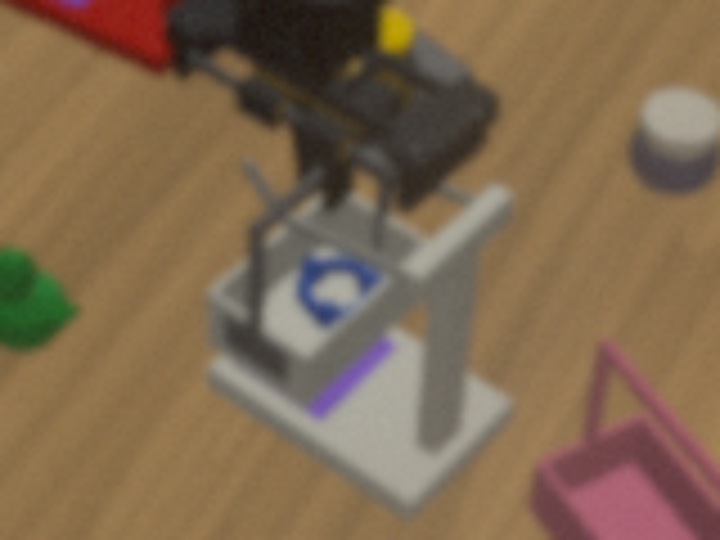

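The bar rests on the prong near (300,215), with the tip rising behind it at (250,170). I release.

Emit:
drive_tool(
  targets=[0,0,0,0,0,0,0,0,0,0,0,0,0,0,0,0,0,0,0,0,0,0,0,0],
  grip=0.75,
)

```text
time: 9.78
position: [0.5575, 0.0206, 0.1709]
tool_rot: [0.774, 0.633, 0.001, 0.001]
ft_force: [2.4, -0.2, 1.3]
grip_width: 0.0107
```

Emit:
drive_tool(
  targets=[0,0,0,0,0,0,0,0,0,0,0,0,0,0,0,0,0,0,0,0,0,0,0,0,0,0,0,0,0,0],
  grip=0.2,
)

```text
time: 10.2
position: [0.5556, 0.021, 0.1701]
tool_rot: [0.774, 0.633, -0.001, -0.001]
ft_force: [-0.4, -0.0, 0.6]
grip_width: 0.0321
```

Emit:
drive_tool(
  targets=[0,0,-1,0,0,0,0,0,-2.2,0,0,0,0,0,-3.5,0,0,0,0,0,-5,0,0,0,0,0,-7,0,0,0,0,0,-9,0,0,0,0,0,-11,0,0,0,0,0,-13,0,0,0,0,0,-14,0,0,0,0,0,-14,0,0,0],
)

```text
time: 11.03
position: [0.558, 0.0207, 0.3138]
tool_rot: [0.774, 0.633, 0.002, 0.002]
ft_force: [0.6, 0.1, -0.5]
grip_width: 0.0346
```

Run:
```python
from rig import robot
from h import *
n='scene'
p,d=robot.camera(n);c=robot.calibration(n);np.savez(n+"6.npz",p=p,d=d,**c);cv2.imwrite('pics/s6.png',cv2.resize(p[150:270,260:420,::-1],None,fx=4.5,fy=4.5))
D=load('scene6');P=cloud(D);m=(d>0)&(P[...,0]>.5)&(P[...,0]<.6)&(P[...,1]>-.06)&(P[...,1]<.1)&(P[...,2]>.18)&(P[...,2]<.21)
plan(robot.get_obs(),[(.45,.1,.31,-11.5),(.481,.2545,.2,-11.5)])
```

```text
at [0.557  0.0208 0.3119] yawY -11.46 F [-0.12  0.05  0.04] w 0.0349 t 11.0833
[  5.64 -12.06   0.15] [ 0.2 -0.   0. ]
[ 21.4  -12.12  11.16] [ 0.2 -0.   0. ]
```

View pics/s6.png

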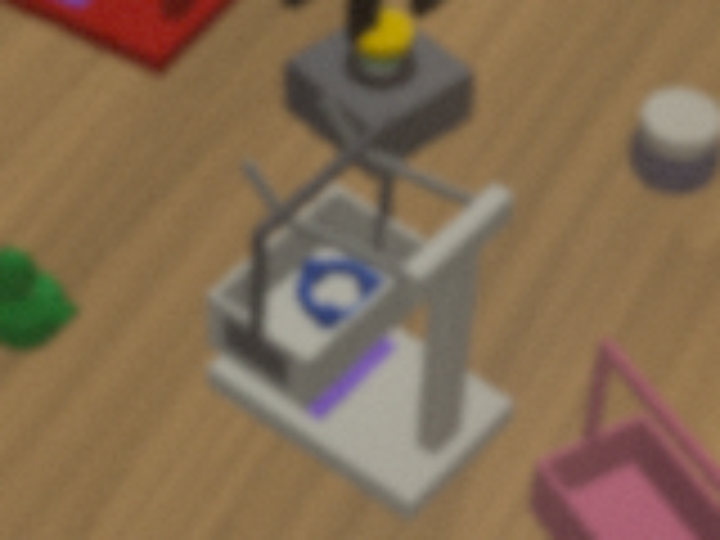

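The basket hangs on both prongs, bar from (258,235) to (385,150), with the teether inside at (340,285) and clear of the gripper. Next is the plunger, after checking the red stand's clearance.

Run:
```python
from h import *
for n in('top0','scene0'):
    D=load(n);P=cloud(D);h=D['d']>0
    m=h&(P[...,0]>.2)&(P[...,0]<.46)&(P[...,1]>.15)&(P[...,1]<.42)&(P[...,2]>.1)&(P[...,2]<.25)
    print(n,P[m].min(0).round(3),P[m].max(0).round(3))
D=load('top0');hsv=cv2.cvtColor(D['p'],cv2.COLOR_RGB2HSV)
m=((hsv[...,0]>18)&(hsv[...,0]<36)&(hsv[...,1]>150)).astype(np.uint8);m[:,:215]=0;m[:,250:]=0;m[:190]=0;m[220:]=0
v,u=np.nonzero(m);print(len(u),ray(D,u.mean(),v.mean(),.085))
D=load('scene6');hsv=cv2.cvtColor(D['p'],cv2.COLOR_RGB2HSV)
```

```text
top0 [0.2   0.222 0.102] [0.317 0.315 0.217]
scene0 [0.2   0.22  0.101] [0.319 0.314 0.216]
178 [0.48014462 0.2543836  0.085     ]
```

Emit:
drive_tool(
  targets=[2,-1.2,0,0,0,0,4.5,-2.6,0,0,0,0,7.5,-4.3,0,0,0,0,10.5,-6,0,0,0,0,13.5,-7.7,0,0,0,0,16.5,-9.4,1,0,0,0,19,-10.8,3,0,0,0,20.8,-11.7,5.5,0,0,0,21.4,-12.1,8,0,0,0,21.4,-12.1,10.5,0,0,0,21.4,-12.1,13,0,0,0,21.4,-12.1,15,0,0,0],
  grip=1,
)

```text
time: 12.08
position: [0.4781, 0.2543, 0.1573]
tool_rot: [0.774, 0.633, -0.003, -0.001]
ft_force: [-0.7, 0.4, -0.8]
grip_width: 0.0004
```

Emit:
drive_tool(
  targets=[0,0,1,0,0,0,0,0,2,0,0,0,0,0,3,0,0,0,0,0,4,0,0,0,0,0,4.5,0,0,0,0,0,4.5,0,0,0,0,0,4.5,0,0,0],
)

```text
time: 12.67
position: [0.4808, 0.2546, 0.1158]
tool_rot: [0.774, 0.633, 0.0, 0.0]
ft_force: [-0.6, -0.3, 1.0]
grip_width: 0.0005
```

Run:
```python
from rig import robot
from h import *
n='scene'
p,d=robot.camera(n);c=robot.calibration(n);np.savez(n+"7.npz",p=p,d=d,**c);cv2.imwrite('pics/s7.png',cv2.resize(p[100:260,260:440,::-1],None,fx=3.7,fy=3.7))
plan(robot.get_obs(),[(.481,.2545,.085,-11.5),(.481,.2545,.075,-11.5)])
```

```text
at [0.4811 0.2547 0.1161] yawY -11.47 F [ 0.18 -0.21  0.06] w 0.0006 t 12.7167
[-0.02 -0.01  3.11] [ 0.1 -0.   0. ]
[-0.02 -0.01  4.11] [ 0.1 -0.   0. ]
```

View pics/s7.png

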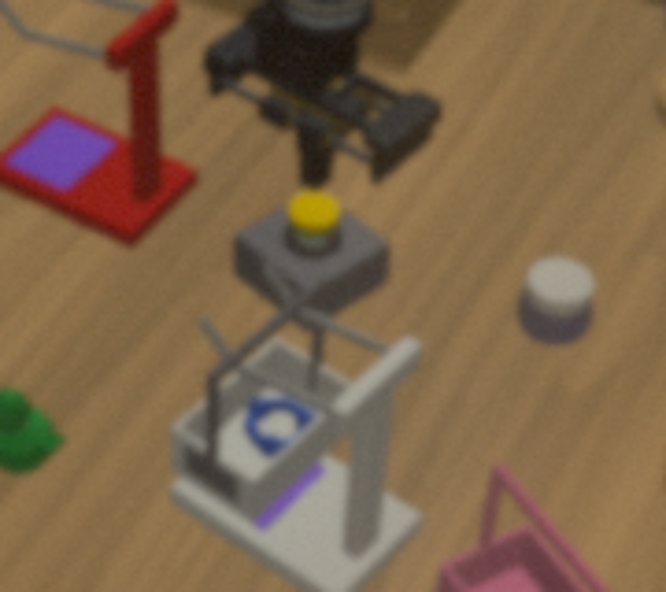

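The closed fingers (315,175) are over the centre of the yellow cap (315,208), and the basket is still hanging. I go down slowly and watch the force.

Emit:
drive_tool(
  targets=[0,0,0.8,0,0,0,0,0,1.6,0,0,0,0,0,2.2,0,0,0,0,0,2.7,0,0,0,0,0,2.7,0,0,0,0,0,2.7,0,0,0],
)

```text
time: 13.22
position: [0.4802, 0.2545, 0.0881]
tool_rot: [0.774, 0.633, -0.001, -0.0]
ft_force: [-0.1, -0.6, 0.5]
grip_width: 0.0005
```

Emit:
drive_tool(
  targets=[0,0,0.2,0,0,0,0,0,0.4,0,0,0,0,0,0.6,0,0,0,0,0,0.8,0,0,0,0,0,0.8,0,0,0,0,0,0.8,0,0,0],
)

```text
time: 13.72
position: [0.4809, 0.2547, 0.0809]
tool_rot: [0.774, 0.633, 0.0, 0.0]
ft_force: [-0.0, -0.3, 3.4]
grip_width: 0.0004
```

Emit:
drive_tool(
  targets=[0,0,0.15,0,0,0,0,0,0.3,0,0,0,0,0,0.45,0,0,0,0,0,0.6,0,0,0,0,0,0.6,0,0,0,0,0,0.6,0,0,0,0,0,0.6,0,0,0,0,0,0.6,0,0,0],
)

```text
time: 14.38
position: [0.4809, 0.2547, 0.0749]
tool_rot: [0.774, 0.633, 0.0, 0.0]
ft_force: [-0.7, 0.4, 6.1]
grip_width: 0.0004
```

Run:
```python
from rig import robot
from h import *
F=[];
for i in range(3):
    o=robot.get_obs();F.append([o['ft_force'][2],o['position'][2]])
    p,d=robot.camera('scene')
print(np.round(F,4));cv2.imwrite('pics/s8.png',cv2.resize(p[100:260,260:440,::-1],None,fx=3.7,fy=3.7))
D=dict(d=d,**robot.calibration('scene'));P=cloud(D);h=cv2.cvtColor(p,cv2.COLOR_RGB2HSV)
m=(h[...,0]>18)&(h[...,0]<36)&(h[...,1]>150)&(d>0)&(P[...,0]>.4)&(P[...,0]<.55)&(P[...,1]>.2)&(P[...,1]<.3)
print(m.sum(),np.percentile(P[m][:,2],[50,70,85,95]))
```

```text
[[6.0556 0.0749]
 [5.696  0.075 ]
 [6.2858 0.075 ]]
109 [0.07427266 0.0767754  0.08155235 0.20333693]
```

View pics/s8.png

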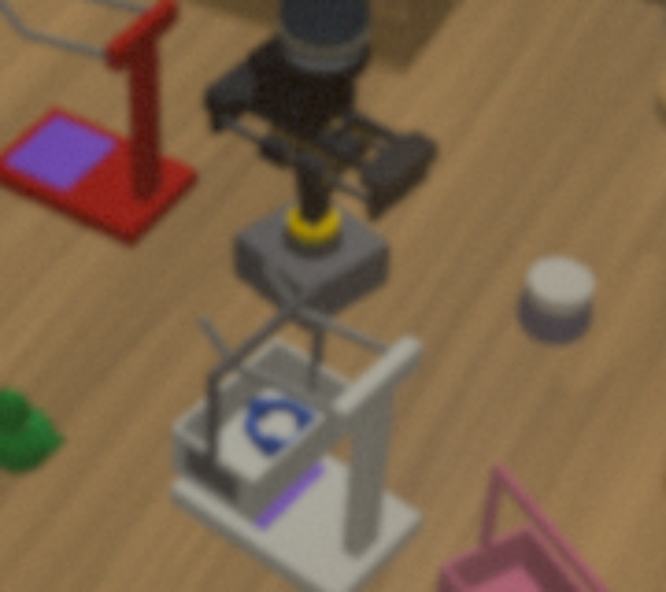

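The fingers hold the cap at about z 0.075 with about 6 N, which is half way, and the basket hangs undisturbed. I hold a little longer, then hand in.

Emit:
drive_tool(
  targets=[0,0,0,0,0,0,0,0,0,0,0,0,0,0,0,0,0,0,0,0,0,0,0,0,0,0,0,0,0,0,0,0,0,0,0,0,0,0,0,0,0,0,0,0,0,0,0,0],
)

```text
time: 15.2
position: [0.481, 0.2547, 0.075]
tool_rot: [0.774, 0.633, 0.0, 0.0]
ft_force: [-1.1, 0.0, 5.9]
grip_width: 0.0004
```

Run:
```python
from rig import robot
o=robot.get_obs();print(o['time'],o['position'],o['ft_force']);print(robot.hand_in())
```

```text
15.2 [0.48095548 0.25471954 0.07496951] [-1.07621815  0.01307178  5.93307193]
the job is handed in; nothing more can be done
None
```

I hung the white basket, with the blue teether inside, on both prongs of the white steriliser's hook and let go of it. Then I pressed the yellow plunger half way with closed fingers and handed in at 15.2 s, still holding it.

- **Plunger:** the last readings showed the fingertips at z = 0.075 m with 5.9 N upward, matching the 10 mm point and its roughly 6 N spring force. The camera's depth put the middle of the cap at about 74 mm.
- **Basket:** the last picture showed it hanging level and clear of the gripper, with the teether inside. I judged this by eye and did not measure the hung bar's position.
- **Jar, hairbrush and duck:** the arm never went near them on purpose. The jar and duck looked unmoved in the last picture. The hairbrush was outside that crop, so I did not recheck it.
- **Failed checks:** two measurements failed early on. The first steriliser base outline came out too long, so I used the cross-piece and prongs instead. The first plunger colour search in the top view found nothing, and a retry agreed with the scene view to about 1 mm. No check at the end failed or disagreed.

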